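# Push the tong and the salsa cup back against the lit ledge

### The arm

A 7-joint arm with a two-finger parallel gripper is mounted at the origin on the work surface. World frame = base frame: x ahead of the robot, y to its left, z up, the work surface at z = 0. Lengths are in m, angles in rad, forces in N, time in s.
With the tool pointing down it reaches from about 0.35 to 0.9 m from the base axis. Payload 8.1 kg.
Tool frame: the origin (TCP) lies at the centre of the arm's flange, where the gripper is bolted on; the fingertips stand 178 mm ahead of it and the grasp point (between the pads) lies 159 mm ahead of it; z points along the fingers, y is the direction in which the jaws open and shut (so a half turn about z gives the same grasp; the last joint's range is limited). The gripper opens to 92 mm and grips with 3 to 60 N. Pads are 19 mm wide; open, the fingers measure 130 mm over their backs; the gripper's body (75 mm by 190 mm) begins 47 mm behind the grasp point.
Start: joints at [-1.423, 0.434, 0.025, 1.573, -0.012, 1.134, -0.075], TCP at [0.155, 0.605, 0.405] pointing down, gripper open.
Joint ranges: [-2.62, 2.62], [-0.44, 2.09], [-1.27, 1.32], [0.08, 2.57], [-1.32, 4.46], [0.12, 2], [-2.74, 2.74]. Speed limits (rad/s): [2.22, 2.22, 3.01, 3.01, 3.14, 3.14, 3.14].

### API

Orientations are given as a rotation vector (axis times angle).
In Python, from cell import arm, get_image, camera_model gives the robot as it stands. The module is installed in compiled form; this text tells all that it offers.
- The arm moves only by the shell command python3 -m pendant 'ROWS' [FORCE]. ROWS is JSON, a list that holds one entry, the list of rows, each a list of 7 numbers: the shift along the tool's x, y, z in mm, then the turn, a rotation vector about the tool's x, y, z in rad, then the closure, from -1 (fully open) to 1 (shut). In form: [[[x, y, z, rx, ry, rz, hand], ...]]. A call has 1 to 20 rows; each row is the pose to reach, as a shift and turn from the pose commanded when the call began, along the tool's axes at that moment; what a row does not reach only later rows make up. A row lasts 1/8 s, in which the tool goes at most 62.5 mm and 10.7 degrees, less where a joint would pass 70% of its speed; a pose out of reach is approached as far as the arm can. A call with a gripper value outside its range is refused whole. The fingers move at their own pace and stop on an object; FORCE is the grip in N (left out, the last holds). Time passes only in rows, so rows that repeat a pose let the fingers close. It gives the time, the measured TCP pose, the force and the opening at its end, in the units of the state.
- arm.observe(): the state, without advancing time (a new reading comes with each control period).
- get_image(name): name is "scene" or "top" or "wrist"; returns the picture (480x640x3 uint8, red, green, blue); there is no depth.
- camera_model(name): a dict with "fx", "fy", "cx", "cy" (pixels), "position" and "orientation" of the camera in the world; the wrist camera has in their place "T_tool_cam" (4x4, takes a point from camera to tool coordinates, whose origin is the TCP and whose axes are the flange's). Camera axes: x right, y down, z forward; pixel columns grow to the right and rows downward; lengths in m; the calibration is good to about 2 mm. A picture is of the moment at which its call begins: read the wrist's pose just before it. camera_model takes no time and is no camera call.
- arm.sign_off(): hands the job in, once; it reports no verdict.
The state is a dict: "clock": time; "joints": joint angles; "dq": joint speeds; "joint_efforts": joint torques, N m; "position": TCP position; "ee_rot": TCP orientation; "force": force on the tool from outside, world axes, zero at the start; "ft_torque": the same for the moment, N m; "width": opening from 0.0 (shut) to 1.0 (fully open).
Only numpy, scipy, OpenCV 4.12 (cv2) and the standard library are available. Lean on these libraries where they do the work, as an engineer would, in place of code of your own. Each camera call takes 0.05 s, during which the arm holds its last target.

### The job

Clear the front of the butcher block by pushing: with the fingertips, slide the bamboo tong back until the leg that faces the raised tiled ledge lies flush along it, and slide the white salsa cup back, upright, until it touches the ledge. Push gently from outside only: do not pinch, lift or tip either of them or reach into the cup. Leave the molcajete, the yellow bowl and the whisk where they are, and finish with the hand clear.

Things in the scene. Friction and masses are not known exactly. Their poses are not given: they have to be found in the camera images.
- ledge: Fixed raised ledge along the far side: 1440 mm long (own y), 220 deep, 32 high, tiled front face with a light strip, dark wooden top; pots stand well back at its ends. Origin: middle of the foot of the front face, on the surface. Own x points away from the robot, square to the face; the face is the plane x = 0. z up. Unyielding; turned up to 5 degrees.
- tong: Loose bamboo tong, 60-110 g, lying on its edges: from above a rigid V 200 mm long, 24 mm high, of two 6 mm strips. Origin on the surface amid the V. Own y runs along the ledge-side leg from joined end (-100) to open end (+100); that leg's outer face is x = +20 mm. The robot-side leg's outer face is at x = +6 at the joined end, -24 at the open end. z up. Up to 35 degrees askew to the ledge.
- tong_leg: The robot-side leg of the bamboo tong, rigidly part of it: strip 202 mm long, 6 mm thick, 24 mm high. Origin on the surface at the middle of its outer face; own y along the leg towards the open end (turned 0.149 rad counterclockwise from the tong's own y), x pointing through the strip into the V, z up.
- salsa_cup: Loose white ceramic salsa cup, upright, straight-sided and round, 92 mm outer diameter, 42 mm high, wall 4 mm plus glaze, about 0.2 to 0.4 kg. Origin: centre of its underside, z up. Too wide for most jaws; push its outside low down.
- cup_inside: The blue-glazed inner wall and floor of the salsa cup, rigidly part of it; not to be touched. Origin on the cup's axis 8 mm above its underside, inner diameter 80 mm, rim at 39 mm above the surface.
- molcajete: Bystander: dark stone mortar on three legs with its pestle leaning in it, 190 mm across, bowl rim 115 mm high, pestle to about 155 mm, 3 kg, loose. Origin: centre of its foot on the surface.
- bowl: Bystander: light yellow plastic bowl, 192 mm across, 82 mm high, loose. Origin: centre of its underside.
- whisk: Bystander: loose steel balloon whisk lying on the surface between the tong and the cup, handle towards the robot, 262 mm long, up to 53 mm wide and high. Origin on the surface 135 mm from the handle's end, where the wires begin; own x towards the balloon.

How it is judged:
At the end, for the whole second after the job is handed in: The tong's ledge-side leg lies along the ledge face, in line within 0.06 rad, its middle at most 6 mm off, flat on the surface. The cup stands upright, its side at most 6 mm off the face. Both at rest; molcajete, bowl and whisk within 20 mm of their starts (angle between the y axis of tong and the y axis of ledge, either way round below 0.06 rad and x of tong in the frame of ledge above -0.026 m and height (world z) of tong below 0.006 m and angle between tong's own z axis and vertical below 0.1 rad and x of salsa_cup in the frame of ledge above -0.052 m and height (world z) of salsa_cup below 0.005 m and angle between salsa_cup's own z axis and vertical below 0.08 rad and linear speed of each of tong, salsa_cup below 0.02 m/s and distance of each of molcajete, bowl, whisk from where it was at the start of the episode below 0.02 m); the robot touches nothing.
It fails at once if the cup or the tong is lifted or tipped (height (world z) of salsa_cup above 0.008 m or angle between salsa_cup's own z axis and vertical above 0.2 rad or height (world z) of tong above 0.01 m or angle between tong's own z axis and vertical above 0.25 rad).
It fails at once if a finger reaches into the cup (as to pinch its wall) (contact force between the fingers and cup_inside above 0.3 N).
It fails at once if the jaws straddle the tong or one of its legs, as to pinch it (x of the grasp point in the frame of tong below 0.026 m and x of the grasp point in the frame of tong_leg above -0.006 m and y of the grasp point in the frame of tong between -0.1 and 0.1 m and z of the grasp point in the frame of tong below 0.032 m and contact force between the fingers and tong above 0.2 N).
It fails at once if the cup or the tong is knocked away faster than 0.5 m/s (linear speed of any of salsa_cup, tong above 0.5 m/s).
It fails at once if the molcajete, the bowl or the whisk is shifted by more than 20 mm (distance of any of molcajete, bowl, whisk from where it was at the start of the episode above 0.02 m).
It also fails if it takes over 53 s, if anything falls off the work surface, if the arm or the gripper's body presses on something with over 40 N, if the wrist force passes 120 N, or if a joint passes its speed limit or range.

## Working session

There is one attempt and no reset: what is moved stays moved. The work goes in short steps, Python scripts to look and compute and a shell command to move; the robot and the scene stay as the last step left them, time stands still between calls to the robot, and variables do not carry over. Pictures are saved under pics/ and viewed, and the job is handed in when it is done.

```bash
mkdir -p pics; python3 - <<'E'
from cell import arm,get_image,camera_model
import cv2
s=arm.observe();print(s)
for n in ("scene","top"):
    im=get_image(n);cv2.imwrite(f"pics/{n}0.png",im[:,:,::-1]);print(n,camera_model(n))
print(camera_model("wrist"))
E
```

```text
{'clock': 0.0, 'joints': array([-1.42259646,  0.4352248 ,  0.02495088,  1.57410472, -0.0115859 ,
        1.13399864, -0.07509565]), 'dq': array([-0.00097585, -0.00051822,  0.00070474, -0.00128834,  0.00045722,
        0.00084262,  0.0026217 ]), 'joint_efforts': array([-1.04550294e-03, -6.67838931e+01,  9.84782986e-01, -3.14468873e+01,
       -6.04772056e-02,  4.25646943e-02,  1.70600160e-04]), 'position': array([0.15507601, 0.60521211, 0.40394042]), 'ee_rot': array([-3.92978838e-01, -3.11686411e+00,  2.49749757e-03]), 'force': array([ 0.37627298, -0.08303634,  0.464149  ]), 'ft_torque': array([ 0.0029346 , -0.01460119,  0.03516694]), 'width': 0.9998896921709962}
scene {'fx': 526.8862005387344, 'fy': 526.8862005387344, 'cx': 310.6722066649356, 'cy': 235.47711823398524, 'position': array([1.30066655, 0.974053  , 1.00384313]), 'orientation': array([-0.87541929, -2.44391529,  1.20646235])}
top {'fx': 579.9778240469838, 'fy': 579.9778240469838, 'cx': 313.59772922098233, 'cy': 237.97211783219956, 'position': array([0.25366096, 0.01324152, 1.5738952 ]), 'orientation': array([-2.11398468,  2.15346618, -0.19137945])}
{'fx': 388.5601144781664, 'fy': 388.5601144781664, 'cx': 319.1305587316829, 'cy': 239.59508971488026, 'T_tool_cam': array([[ 6.95196614e-04, -9.64679110e-01, -2.63426898e-01,
         7.18384590e-02],
       [ 9.99999662e-01,  5.55129633e-04,  6.06143186e-04,
         3.27985325e-04],
       [-4.38497593e-04, -2.63427231e-01,  9.64679170e-01,
         1.91674868e-02],
       [ 0.00000000e+00,  0.00000000e+00,  0.00000000e+00,
         1.00000000e+00]])}
```

View pics/top0.png

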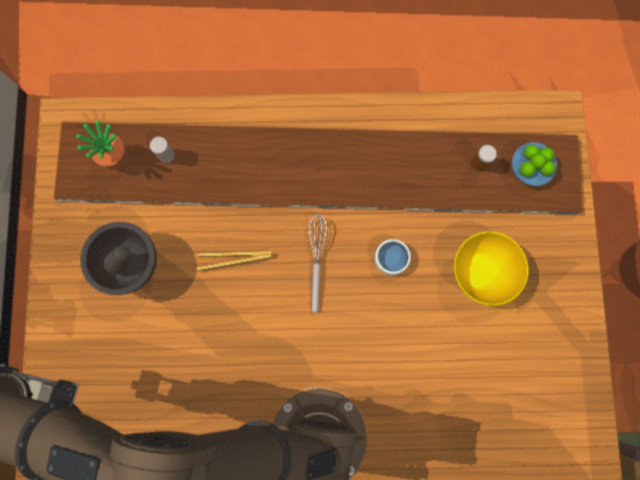

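View pics/scene0.png

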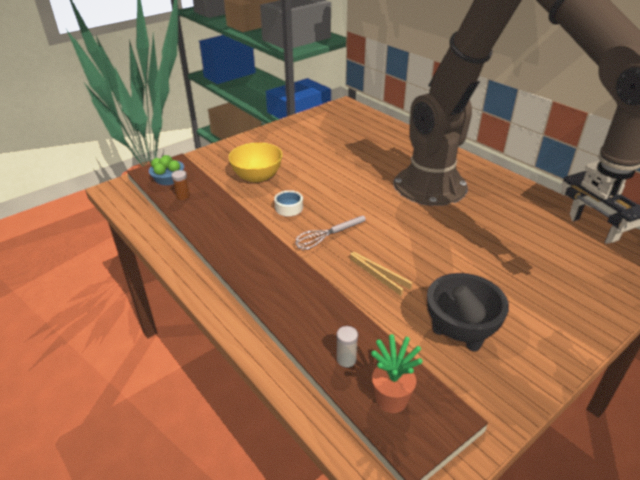

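The top view shows the tong at (197–271, 251–271) with its joined end on the right. The whisk is around x=317, the cup at (393,257), and the ledge front runs from about (56,201) to (582,213). I'll enlarge it for precise pixels.

```bash
python3 - <<'E'
import cv2
im=cv2.imread("pics/top0.png")
cv2.imwrite("pics/c1.png",cv2.resize(im[190:320,180:340],None,fx=5,fy=4.6 and 5,interpolation=cv2.INTER_CUBIC)[:600])
cv2.imwrite("pics/c2.png",cv2.resize(im[190:310,290:450],None,fx=5,fy=5,interpolation=cv2.INTER_CUBIC))
E
```

```text
(no output)
```

View pics/c1.png

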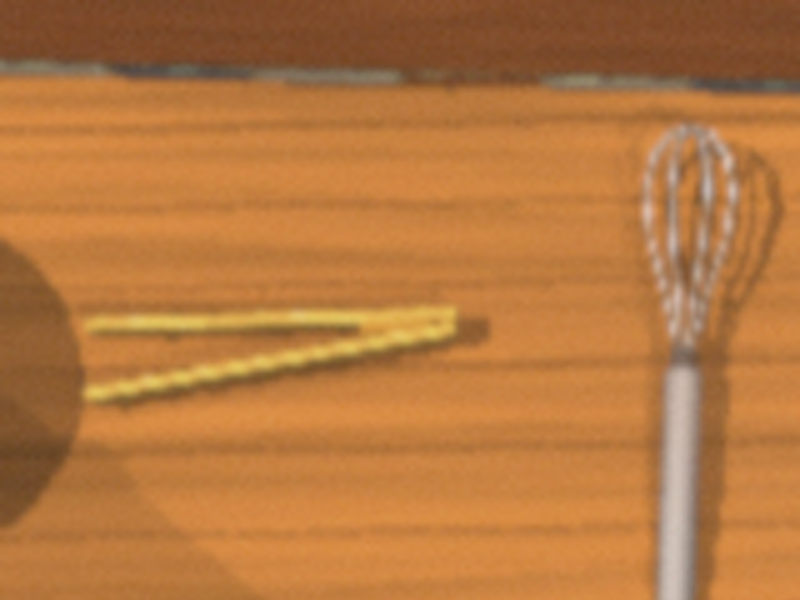

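View pics/c2.png

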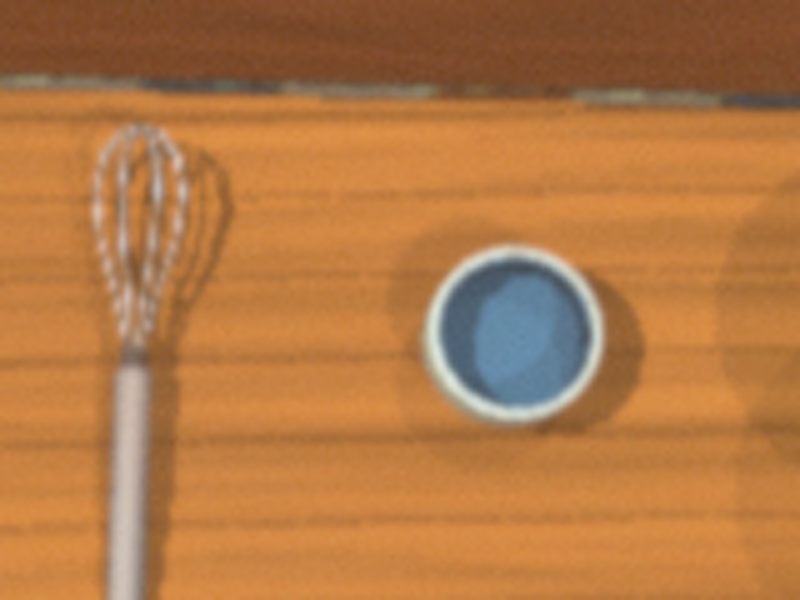

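Enlarged, the tong's ledge-side outer edge runs (197.0,253.6)→(271.2,251.2) and its robot-side outer edge (197,270.6)→(271.2,257.4). The cup rim centre is at (393.2,256.6). The ledge foot runs (180,205.6)→(450,211.6).

```bash
cat > h.py <<'E'
import numpy as np
from scipy.spatial.transform import Rotation as R
from cell import arm,get_image,camera_model
def ray(name,u,v,z,pose=None):
    m=camera_model(name)
    d=np.array([(u-m['cx'])/m['fx'],(v-m['cy'])/m['fy'],1])
    if name=='wrist':
        T=m['T_tool_cam'];Rt=R.from_rotvec(pose[1]).as_matrix()
        p=pose[0]+Rt@T[:3,3];d=Rt@T[:3,:3]@d
    else:
        p=np.array(m['position']);d=R.from_rotvec(m['orientation']).as_matrix()@d
    return p+d*(z-p[2])/d[2]
E
python3 - <<'E'
from h import *
np.set_printoptions(precision=4,suppress=True)
P={'legL':(197,253.6,.024),'legR':(271.2,251.2,.024),'rL':(197,270.6,.024),'rR':(271.2,257.4,.024),'ledL':(180,205.6,0),'ledM':(290,208.4,0),'ledR':(450,211.6,0),'ledTopL':(180,202.3,.032),'ledTopR':(450,208,.032),'cup':(393.2,256.6,.042),'whEnd':(316,312,.015),'whTip':(319,214.5,.025),'whR':(327.5,232,.025),'whL':(308,232,.025),'bowlL':(454,268,.08),'bowlR':(528,268,.08),'mortR':(157,258,.11),'mort':(119,258,.11)}
for k,(u,v,z) in P.items(): print(k,ray('top',u,v,z))
s=arm.observe();print(R.from_rotvec(s['ee_rot']).as_matrix())
E
```

```text
legL [0.4871 0.3165 0.024 ]
legR [0.49   0.1164 0.024 ]
rL [0.441  0.3158 0.024 ]
rR [0.4731 0.1165 0.024 ]
ledL [0.6264 0.3705 0.    ]
ledM [0.613 0.065 0.   ]
ledR [ 0.5959 -0.3795  0.    ]
ledTopL [0.628  0.3635 0.032 ]
ledTopR [ 0.599  -0.3721  0.032 ]
cup [ 0.4667 -0.21    0.042 ]
whEnd [ 0.3251 -0.0015  0.015 ]
whTip [ 0.5888 -0.0147  0.025 ]
whR [ 0.5398 -0.0368  0.025 ]
whL [0.5407 0.0161 0.025 ]
bowlL [ 0.4287 -0.361   0.08  ]
bowlR [ 0.4252 -0.5533  0.08  ]
mortR [0.4647 0.4012 0.11  ]
mort [0.4664 0.4977 0.11  ]
[[-0.9687  0.2483 -0.0002]
 [ 0.2483  0.9687 -0.0014]
 [-0.0001 -0.0014 -1.    ]]
```

```bash
python3 -m pendant '[[[-174,-160,30,0,0,-0.2,-1],[-174,-160,30,0,0,-0.2,-1],[-174,-160,30,0,0,-0.2,-1],[-174,-160,30,0,0,-0.2,-1],[-347,-320,60,0,0,-0.41,-1],[-347,-320,60,0,0,-0.41,-1],[-347,-320,60,0,0,-0.41,-1],[-347,-320,60,0,0,-0.41,-1],[-347,-320,60,0,0,-0.41,-1],[-347,-320,60,0,0,-0.41,-1]]]'; python3 - <<'E'
from h import *
import cv2
s=arm.observe();print(s['clock'],s['position'],R.from_rotvec(s['ee_rot']).as_matrix().round(4),s['force'])
im=get_image("wrist");cv2.imwrite("pics/w1.png",im[:,:,::-1])
E
```

```text
clock: 1.35
position: [0.4116, 0.2096, 0.3446]
ee_rot: [0.249, -3.131, -0.0]
force: [0.3, 0.2, -0.3]
width: 1.002
1.35 [0.41161386 0.20957733 0.34461805] [[-9.874e-01 -1.581e-01 -5.000e-04]
 [-1.581e-01  9.874e-01  1.000e-04]
 [ 5.000e-04  2.000e-04 -1.000e+00]] [ 0.27941455  0.20893984 -0.33449582]
```

View pics/w1.png

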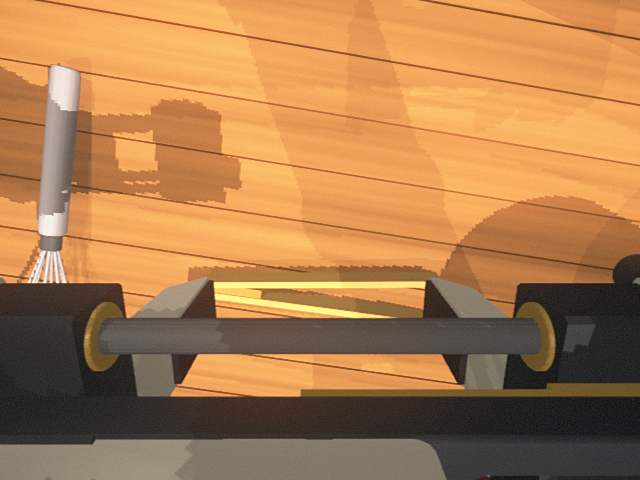

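The wrist view shows the robot-side leg edge at row ~283–289, columns 190–437, parallel to the jaws. The whisk is off to the left at column 55.

```bash
python3 - <<'E'
from h import *
s=arm.observe();p=(s['position'],s['ee_rot'])
for u,v in((190,281),(215,282),(430,280),(437,280)): print(ray('wrist',u,v,.024,p))
E
```

```text
[0.4739735  0.11308376 0.024     ]
[0.47154386 0.13360051 0.024     ]
[0.44128956 0.30915871 0.024     ]
[0.44036158 0.31488255 0.024     ]
```

```bash
python3 -m pendant '[[[0,6,60,0,0,0,-1],[0,6,110,0,0,0,-1],[0,6,140,0,0,0,-1],[0,6,159,0,0,0,-1],[0,6,159,0,0,0,-1]]]'; python3 -m pendant '[[[-20,-4,0,0,0,0,-1],[-30,-6,0,0,0,0,-1],[-38,-8,0,0,0,0,-1],[-45,-9,0,0,0,0,-1],[-53,-11,0,0,0,0,-1],[-61,-12,0,0,0,0.01,-1],[-69,-14,0,0,0,0.02,-1],[-77,-15,0,0,0,0.03,-1],[-85,-17,0,0,0,0.04,-1],[-93,-19,0,0,0,0.05,-1],[-101,-20,0,0,0,0.052,-1],[-109,-22,0,0,0,0.052,-1],[-117,-24,0,0,0,0.052,-1],[-120,-24,0,0,0,0.052,-1],[-120,-24,0,0,0,0.052,-1]]]'; python3 - <<'E'
from h import *
import cv2
s=arm.observe();print(s['clock'],s['position'],R.from_rotvec(s['ee_rot']).as_matrix().round(4)[:,1],s['force'])
im=get_image("top");cv2.imwrite("pics/t2.png",cv2.resize(im[180:310,170:340,::-1],None,fx=4.6,fy=4.6,interpolation=cv2.INTER_CUBIC))
im=get_image("scene");cv2.imwrite("pics/s2.png",im[:,:,::-1])
E
```

```text
clock: 2.02
position: [0.4098, 0.2163, 0.1847]
ee_rot: [0.254, -3.129, 0.001]
force: [-0.6, -0.6, 0.8]
width: 0.999
clock: 3.9
position: [0.5333, 0.2106, 0.1857]
ee_rot: [-0.168, 3.137, 0.0]
force: [-0.3, 0.5, -0.3]
width: 1.002
3.9 [0.53334457 0.21058485 0.18573026] [-1.068e-01  9.943e-01  1.000e-04] [-0.25641174  0.4671453  -0.34007166]
```

View pics/t2.png

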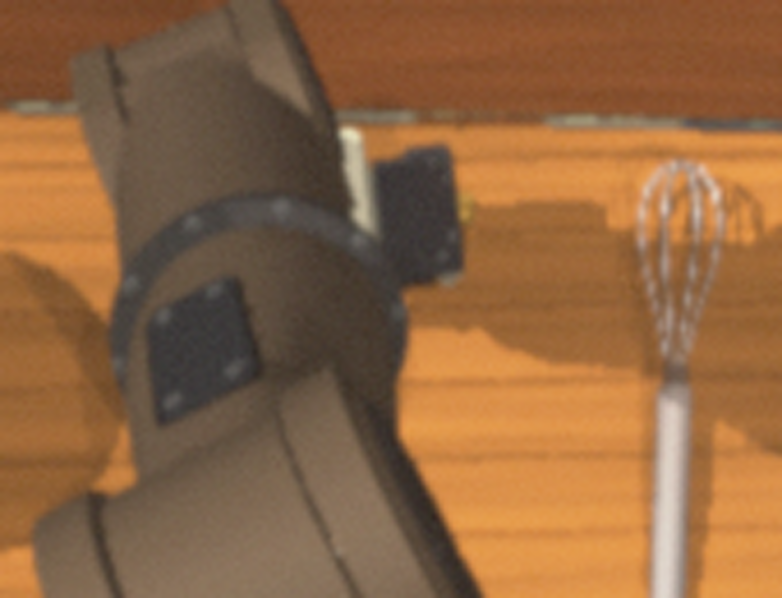

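View pics/s2.png

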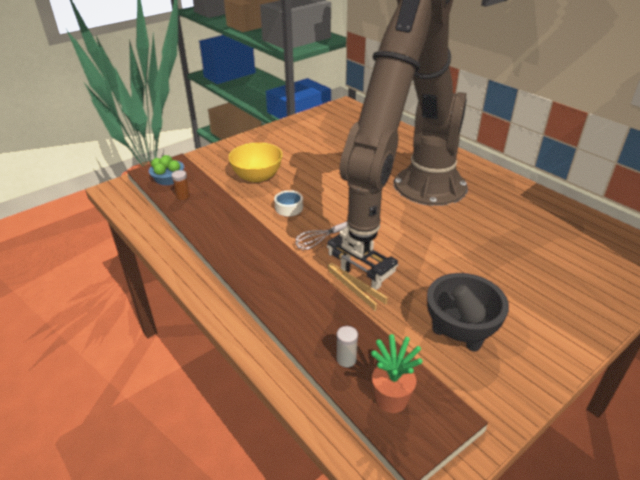

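The scene view shows the tong ahead of both fingers and parallel to the ledge. The whisk and molcajete are untouched. Next is the last ~46 mm.

```bash
python3 -m pendant '[[[-7,-1,0,0,0,0,-1],[-14,-2,0,0,0,0,-1],[-21,-3,0,0,0,0,-1],[-28,-4,0,0,0,0,-1],[-34,-5,0,0,0,0,-1],[-38,-5.5,0,0,0,0,-1],[-41,-6,0,0,0,0,-1],[-43,-6.4,0,0,0,0,-1],[-43,-6.4,0,0,0,0,-1]]]';python3 - <<'E'
from h import *
import cv2
s=arm.observe();print(s['clock'],s['position'],R.from_rotvec(s['ee_rot']).as_matrix().round(4)[:,1],s['force'],s['ft_torque'])
im=get_image("scene");cv2.imwrite("pics/s3.png",cv2.resize(im[190:350,270:470,::-1],None,fx=3.75,fy=3.75,interpolation=cv2.INTER_CUBIC))
E
```

```text
clock: 5.12
position: [0.5767, 0.2088, 0.1858]
ee_rot: [-0.168, 3.137, 0.0]
force: [-0.3, -0.1, -0.5]
width: 1.004
5.125 [0.57671588 0.20877655 0.18575255] [-0.1068  0.9943  0.    ] [-0.27278457 -0.1215553  -0.52996172] [0.01238242 0.02070773 0.00847373]
```

View pics/s3.png

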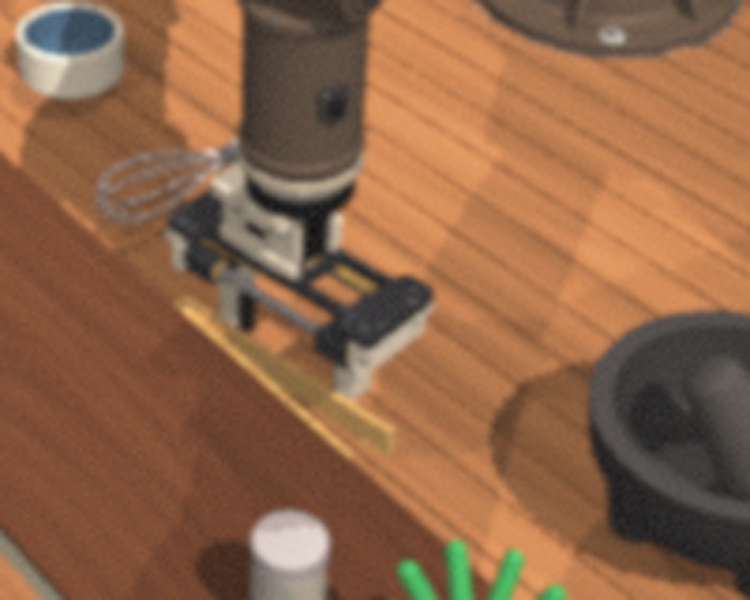

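The tong is almost at the ledge, with its leg top at the ledge edge, and there is no contact force yet. I'll creep forward.

```bash
python3 -m pendant '[[[-1,-0.1,0,0,0,0,-1],[-2,-0.3,0,0,0,0,-1],[-3,-0.4,0,0,0,0,-1],[-4,-0.6,0,0,0,0,-1],[-4,-0.6,0,0,0,0,-1]]]';python3 -m pendant '[[[-1,-0.1,0,0,0,0,-1],[-2,-0.3,0,0,0,0,-1],[-2,-0.3,0,0,0,0,-1]]]'
```

```text
clock: 5.8
position: [0.5808, 0.2086, 0.1858]
ee_rot: [-0.168, 3.137, 0.0]
force: [0.1, 0.0, 0.7]
width: 0.998
clock: 6.18
position: [0.582, 0.2086, 0.1856]
ee_rot: [0.168, -3.135, 0.0]
force: [-5.2, -0.3, 3.3]
width: 1.004
```

```bash
python3 -m pendant '[[[-0.8,0,0,0,0,0,-1],[-1.5,0,0,0,0,0,-1],[-1.5,0,0,0,0,0,-1]]]'; python3 - <<'E'
from h import *
import cv2
s=arm.observe();print(s['force'],s['ft_torque'],s['position'],R.from_rotvec(s['ee_rot']).as_matrix().round(4))
im=get_image("wrist");cv2.imwrite("pics/w4.png",im[:,:,::-1])
im=get_image("scene");cv2.imwrite("pics/s4.png",cv2.resize(im[250:330,300:400,::-1],None,fx=7,fy=7,interpolation=cv2.INTER_CUBIC))
E
```

```text
clock: 6.55
position: [0.5825, 0.2087, 0.1854]
ee_rot: [0.168, -3.133, 0.001]
force: [-9.8, 0.1, 7.1]
width: 0.999
[-9.78532889  0.12778419  7.07294767] [-0.35362992  1.98765188 -0.52189592] [0.58250394 0.20867941 0.18537129] [[-9.943e-01 -1.068e-01 -4.300e-03]
 [-1.068e-01  9.943e-01 -7.000e-04]
 [ 4.300e-03 -2.000e-04 -1.000e+00]]
```

View pics/w4.png

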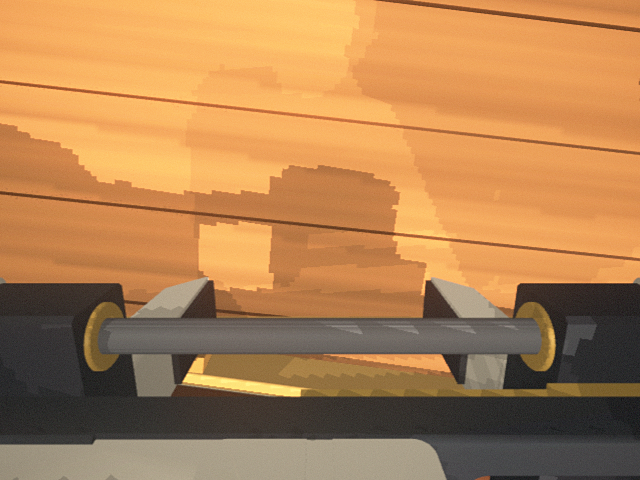

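View pics/s4.png

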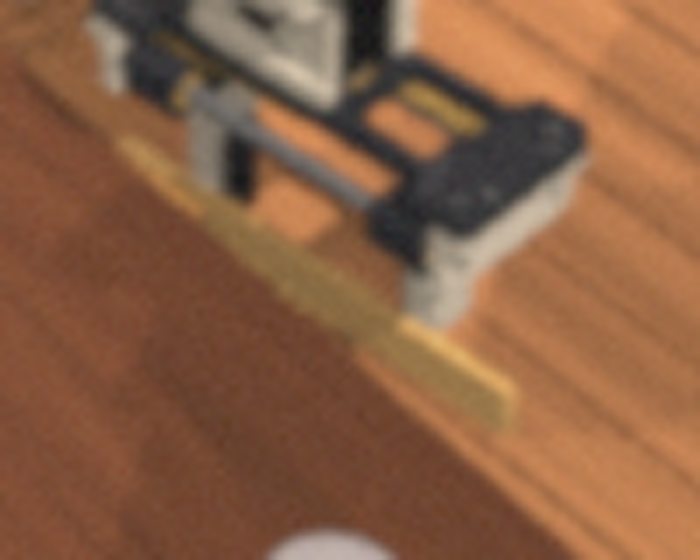

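Contact is ~10 N, but the torque (−0.52 Nm) shows only the right finger, at the joined end, is bearing. I'll turn slightly so the left finger presses the open end.

```bash
python3 -m pendant '[[[0.5,0,0,0,0,0.015,-1],[0.5,0,0,0,0,0.03,-1],[0.5,0,0,0,0,0.03,-1]]]'; python3 -c "
from h import *
s=arm.observe();print(s['force'],s['ft_torque'],s['position'])"; python3 -m pendant '[[[0,0,0,0,0,0.015,-1],[0,0,0,0,0,0.03,-1],[0,0,0,0,0,0.03,-1]]]'; python3 -c "
from h import *
s=arm.observe();print(s['force'],s['ft_torque'],s['position'])"
```

```text
clock: 7.02
position: [0.5814, 0.2089, 0.1852]
ee_rot: [0.124, -3.134, 0.001]
force: [-12.0, -0.3, 7.2]
width: 1.004
[-12.03693046  -0.31834203   7.2330133 ] [0.17423754 2.46952066 0.71731494] [0.58137126 0.20887806 0.18518809]
clock: 7.4
position: [0.5802, 0.2091, 0.185]
ee_rot: [0.079, -3.132, 0.002]
force: [-16.4, -1.4, 10.4]
width: 1.001
[-16.41929758  -1.42130062  10.36730525] [0.37907415 3.47401487 0.94440115] [0.58023464 0.20912863 0.18498922]
```

Both ends have now been pressed home, with the force now on the left finger. I'll back off, rise, and check while moving to the cup.

```bash
python3 -m pendant '[[[5,0,0,0,0,0,-1],[15,0,0,0,0,0,-1],[35,0,0,0,0,0,-1],[60,0,-30,0,0,0,-1],[70,0,-90,0,0,0,-1],[120,0,-150,0,0,0,-1],[180,0,-180,0,0,0,-1],[240,-30,-180,0,0,0,-1],[240,-60,-180,0,0,0,-1],[240,-60,-180,0,0,0,-1]]]'; python3 - <<'E'
from h import *
import cv2
s=arm.observe();print(s['force'],s['position'])
im=get_image("top");cv2.imwrite("pics/t5f.png",im[:,:,::-1]);cv2.imwrite("pics/t5.png",cv2.resize(im[180:300,180:340,::-1],None,fx=5,fy=5,interpolation=cv2.INTER_CUBIC))
im=get_image("scene");cv2.imwrite("pics/s5.png",cv2.resize(im[240:330,300:420,::-1],None,fx=6.6,fy=6.6,interpolation=cv2.INTER_CUBIC))
E
```

```text
clock: 8.65
position: [0.3454, 0.1352, 0.3662]
ee_rot: [-0.07, 3.14, 0.001]
force: [-0.4, 0.3, 0.9]
width: 0.999
[-0.44328081  0.27364884  0.91145999] [0.34538931 0.13516309 0.36617913]
```

View pics/t5.png

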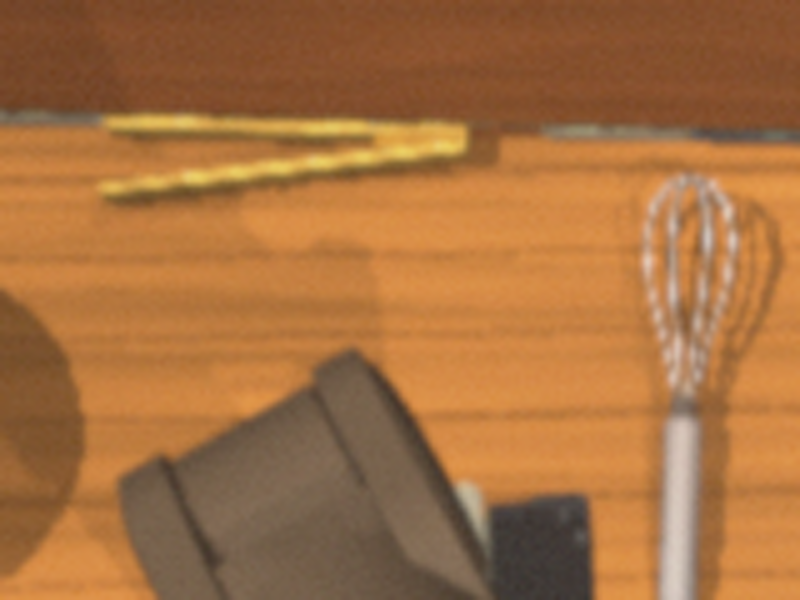

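View pics/s5.png

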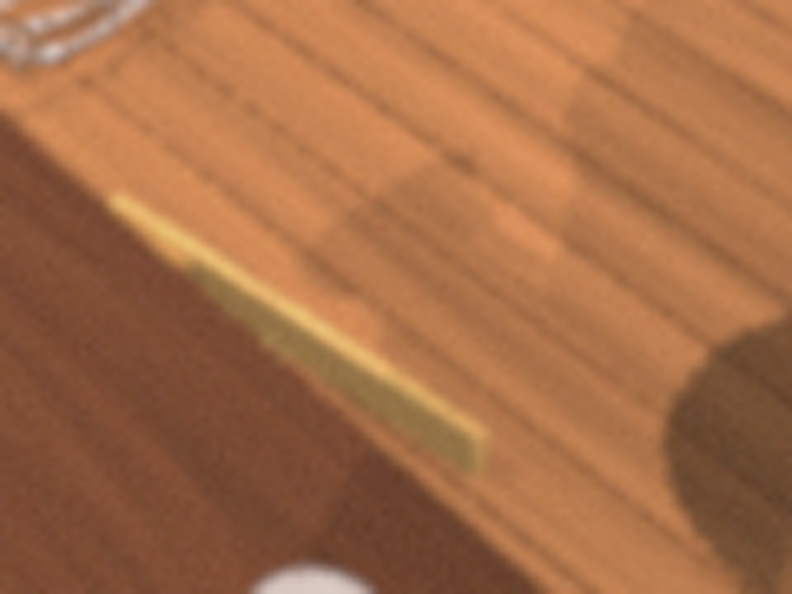

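The tong lies flush: its outer edge slope is 0.025 against 0.021 for the ledge, and its top meets the ledge edge. The whisk has not moved. Now the cup, with the jaws half open to form a cradle behind it.

```bash
python3 -m pendant '[[[-21,-343,0,0,0,0.085,0],[-21,-343,0,0,0,0.085,0],[-21,-343,0,0,0,0.085,0],[-21,-343,0,0,0,0.085,0],[-21,-343,0,0,0,0.085,0],[-21,-343,0,0,0,0.085,0],[-21,-343,60,0,0,0.085,0],[-21,-343,110,0,0,0.085,0],[-21,-343,110,0,0,0.085,0]]]'; python3 - <<'E'
from h import *
import cv2
s=arm.observe();print(s['width'],s['position'],R.from_rotvec(s['ee_rot']).as_matrix().round(4))
im=get_image("scene");cv2.imwrite("pics/s6.png",cv2.resize(im[120:280,220:420,::-1],None,fx=3.75,fy=3.75,interpolation=cv2.INTER_CUBIC))
E
```

```text
clock: 9.88
position: [0.3836, -0.2038, 0.2531]
ee_rot: [-0.06, -3.134, -0.001]
force: [-0.1, 0.2, 1.1]
width: 0.502
0.5022863339223472 [ 0.38355145 -0.20383992  0.25313173] [[-9.993e-01  3.810e-02 -6.800e-03]
 [ 3.810e-02  9.993e-01  8.000e-04]
 [ 6.900e-03  5.000e-04 -1.000e+00]]
```

View pics/s6.png

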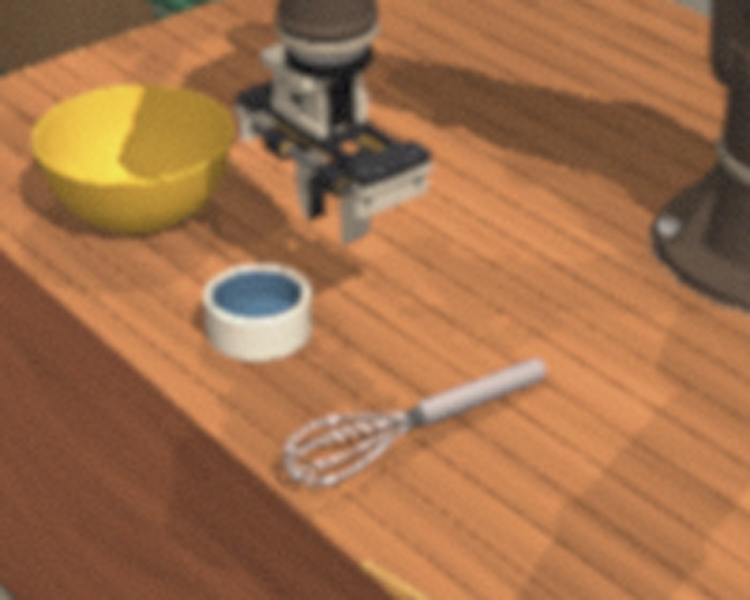

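The cup stands free of the hand, and the whisk and bowl are clear. Descend and push.

```bash
python3 -m pendant '[[[0,-3,30,0,0,0,0],[0,-3,55,0,0,0,0],[0,-3,67,0,0,0,0],[0,-3,67,0,0,0,0]]]'; python3 -m pendant '[[[-12,0,0,0,0,0,0],[-20,0,0,0,0,0,0],[-26,0,0,0,0,0,0],[-32,0,0,0,0,0,0],[-38,0,0,0,0,0,0],[-45,0,0,0,0,0,0],[-52,0,0,0,0,0,0],[-59,0,0,0,0,0,0],[-66,0,0,0,0,0,0],[-73,0,0,0,0,0,0],[-80,0,0,0,0,0,0],[-87,0,0,0,0,0,0],[-94,0,0,0,0,0,0],[-101,0,0,0,0,0,0],[-105,0,0,0,0,0,0],[-105,0,0,0,0,0,0]]]'; python3 - <<'E'
from h import *
import cv2
s=arm.observe();print(s['width'],s['position'],s['force'],R.from_rotvec(s['ee_rot']).as_matrix().round(4)[:,0])
im=get_image("scene");cv2.imwrite("pics/s7.png",cv2.resize(im[140:300,200:400,::-1],None,fx=3.75,fy=3.75,interpolation=cv2.INTER_CUBIC))
E
```

```text
clock: 10.42
position: [0.3845, -0.2073, 0.1895]
ee_rot: [0.059, 3.14, -0.0]
force: [-0.3, -0.4, 1.0]
width: 0.498
clock: 12.42
position: [0.4891, -0.2112, 0.1888]
ee_rot: [0.059, 3.14, -0.0]
force: [-0.1, -0.2, 0.4]
width: 0.498
0.49773210631428866 [ 0.48911969 -0.21123227  0.18878354] [-0.07313045 -0.16146473  0.36787523] [-9.993e-01  3.770e-02 -6.000e-04]
```

View pics/s7.png

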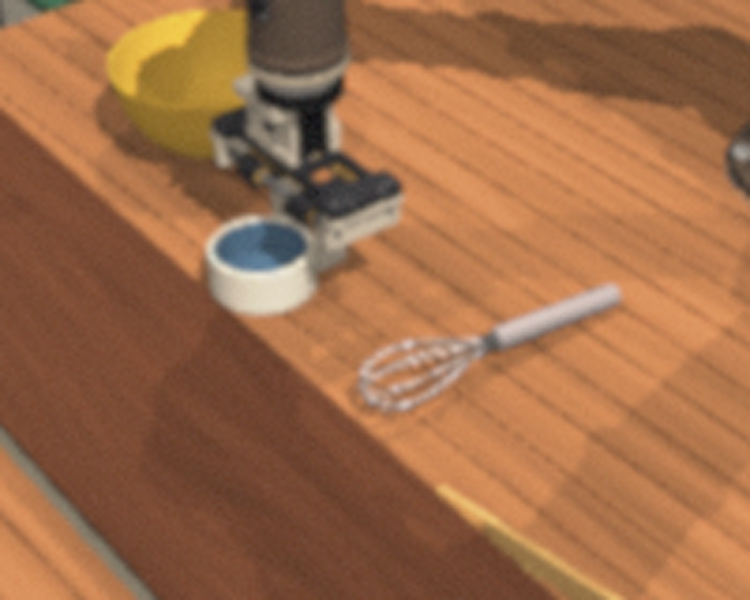

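The cup is upright and centred in the cradle near the ledge. I'll finish slowly while watching the force.

```bash
python3 -m pendant '[[[-4,0,0,0,0,0,0],[-8,0,0,0,0,0,0],[-11,0,0,0,0,0,0],[-13,0,0,0,0,0,0],[-15,0,0,0,0,0,0],[-15,0,0,0,0,0,0]]]';  python3 -m pendant '[[[-1,0,0,0,0,0,0],[-2,0,0,0,0,0,0],[-3,0,0,0,0,0,0],[-3,0,0,0,0,0,0]]]'; python3 -m pendant '[[[-1,0,0,0,0,0,0],[-2,0,0,0,0,0,0],[-2,0,0,0,0,0,0]]]'
```

```text
clock: 13.22
position: [0.5039, -0.2117, 0.1887]
ee_rot: [0.059, 3.141, -0.0]
force: [-1.2, -0.0, 0.7]
width: 0.503
clock: 13.72
position: [0.5068, -0.2118, 0.1887]
ee_rot: [0.059, 3.141, -0.0]
force: [-1.9, 0.1, 0.6]
width: 0.5
clock: 14.1
position: [0.5081, -0.212, 0.1886]
ee_rot: [-0.06, -3.14, -0.001]
force: [-5.2, 0.7, 3.3]
width: 0.503
```

```bash
python3 -m pendant '[[[-0.7,0,0,0,0,0,0],[-1.2,0,0,0,0,0,0],[-1.2,0,0,0,0,0,0]]]'; python3 -m pendant '[[[3,0,0,0,0,0,0],[8,0,0,0,0,0,0],[20,0,0,0,0,0,0],[40,0,0,0,0,0,0],[60,0,-40,0,0,0,0],[90,0,-90,0,0,0,0],[140,0,-140,0,0,0,0],[190,0,-180,0,0,0,0],[190,0,-180,0,0,0,0],[190,0,-180,0,0,0,0]]]'; python3 - <<'E'
from h import *
import cv2
s=arm.observe();print(s['position'],s['force'])
im=get_image("top");cv2.imwrite("pics/t8f.png",im[:,:,::-1]);cv2.imwrite("pics/t8.png",cv2.resize(im[180:300,290:450,::-1],None,fx=5,fy=5,interpolation=cv2.INTER_CUBIC))
cv2.imwrite("pics/t8b.png",cv2.resize(im[180:300,180:340,::-1],None,fx=5,fy=5,interpolation=cv2.INTER_CUBIC))
im=get_image("scene");cv2.imwrite("pics/s8.png",im[:,:,::-1])
E
```

```text
clock: 14.48
position: [0.5085, -0.2121, 0.1885]
ee_rot: [-0.06, -3.138, -0.001]
force: [-9.4, 1.2, 5.9]
width: 0.503
clock: 15.72
position: [0.3199, -0.2046, 0.369]
ee_rot: [0.059, 3.138, 0.001]
force: [-0.7, 0.7, -0.8]
width: 0.5
[ 0.31989517 -0.20458442  0.36897078] [-0.74088823  0.71622461 -0.81900325]
```

View pics/t8.png

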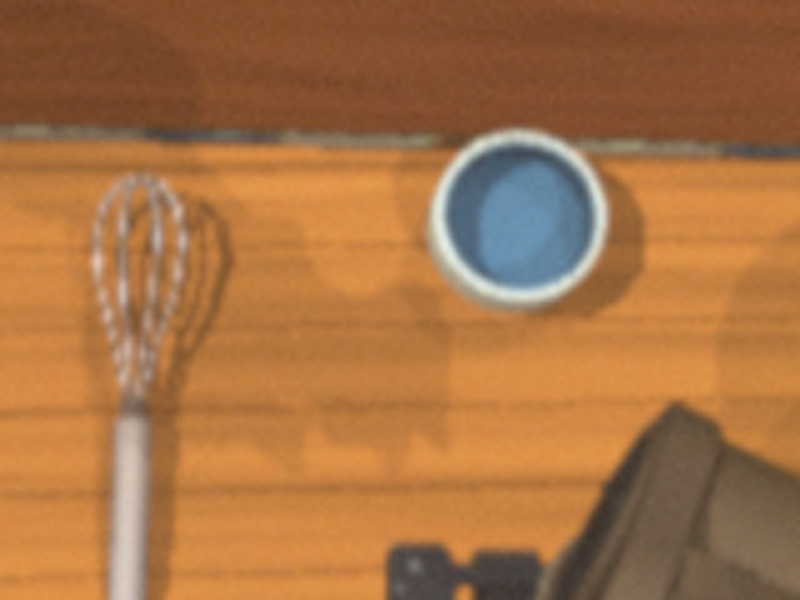

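View pics/t8f.png

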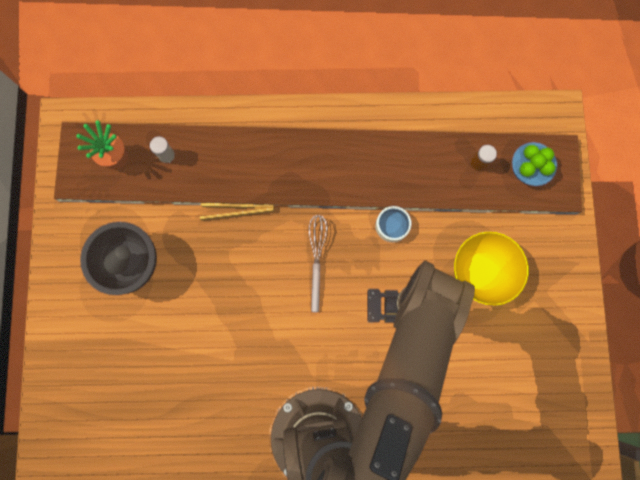

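View pics/s8.png

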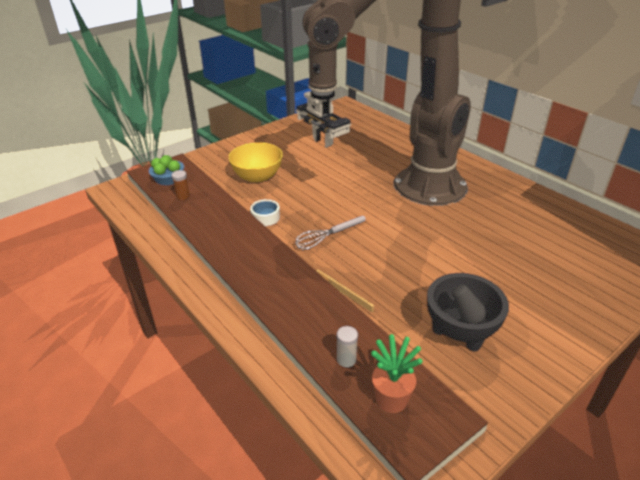

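The cup touches the ledge, with its rim centre at (393.6,223.4) and its rim slightly overlapping the ledge's top edge in the view. Tong and bystanders are in place. I'll check the numbers before sign-off.

```bash
python3 - <<'E'
from h import *
import cv2
n=np.array([.9992,-.0406])
A=np.array([.6264,.3705]);f=lambda p:(p[:2]-A)@n*1000
print('cup centre to face',f(ray('top',393.6,223.4,.042)))
a=ray('top',180+105/5,180+115/5,.024);b=ray('top',180+466/5,180+124/5,.024)
print('tong ends',f(a),f(b))
m0=cv2.imread('pics/top0.png').astype(int);m1=cv2.imread('pics/t8f.png').astype(int)
d=abs(m1-m0).sum(2)
for k,(x0,x1,y0,y1) in dict(mort=(80,160,220,300),whisk=(305,335,212,315),bowl=(454,530,230,262)).items(): print(k,d[y0:y1,x0:x1].mean().round(1))
E
```

```text
cup centre to face -45.587134224959385
tong ends 3.1405826277469258 2.587613050343848
mort 22.9
whisk 17.4
bowl 16.5
```

```bash
python3 -c "
from cell import arm
print(arm.sign_off(), arm.observe()['clock'])"
```

```text
the job is handed in; nothing more can be done
the job is handed in; nothing more can be done
```

I pushed the tong and the cup back against the ledge from the robot side and handed the job in at about 16 s with the hand raised clear. The sign-off gives no verdict.

- **Tong:** I pushed it with both open fingertips on its robot-side leg, then pressed each end home at about 10–16 N. In the top view its ledge-side leg is parallel to the face within about 0.003 rad. Its outer edge measures about 3 mm past the face, which can't be real. I put that down to calibration and pixel error, with the leg in contact.
- **Cup:** I pushed it from outside with the half-open fingers as a cradle, ending at about 9 N. It stands upright with its centre 45.6 mm from the face, against a 46 mm radius, so it is touching.
- **Molcajete, bowl and whisk:** They look unmoved when comparing the top views before and after. The pixel comparison also picked up shadow changes, so I judged this mainly by eye.

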